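# Release the latched key of the fan switch box

## Task

One of the four identical keys on the grey fan switch box has been left latched down. Tap the keys lightly with the fingertips, each in turn from left to right, to feel which one it is, without pushing any key right down; then press the latched key fully in and let go, so that it springs up and all four keys stand at full height. Only touch and press: leave the tin, the tweezers and the coil lying where they are.

Things in the scene. Friction and masses are not known exactly. Their poses are not given: they have to be found in the camera images.
- switch_box: Grey switch box with a dark top plate, 104 x 216 x 42 mm (x, y, z), fixed to the bench. Origin: centre of its underside, on the bench. x points to its far side, y along the key row to the left, z up; the keys sit in a row along y, 46 mm apart, centres at y = +69, +23, -23, -69 mm and x = 0. Place and yaw vary.
- key_1: The leftmost key (seen from the robot) of four identical white square push-push keys, 30 x 30 mm; origin 14 mm under its top centre, axes as the box. Exactly one key is latched at the start, any of the four. Pushed more than 7.5 mm below up and let go, a latched key springs up and an up key stays latched; pushed less than 6 mm below up, a key just comes back to where it was.
- key_2: The second key (seen from the robot) of four identical white square push-push keys, 30 x 30 mm; origin 14 mm under its top centre, axes as the box. Exactly one key is latched at the start, any of the four. Pushed more than 7.5 mm below up and let go, a latched key springs up and an up key stays latched; pushed less than 6 mm below up, a key just comes back to where it was.
- key_3: The third key (seen from the robot) of four identical white square push-push keys, 30 x 30 mm; origin 14 mm under its top centre, axes as the box. Exactly one key is latched at the start, any of the four. Pushed more than 7.5 mm below up and let go, a latched key springs up and an up key stays latched; pushed less than 6 mm below up, a key just comes back to where it was.
- key_4: The rightmost key (seen from the robot) of four identical white square push-push keys, 30 x 30 mm; origin 14 mm under its top centre, axes as the box. Exactly one key is latched at the start, any of the four. Pushed more than 7.5 mm below up and let go, a latched key springs up and an up key stays latched; pushed less than 6 mm below up, a key just comes back to where it was.
- key_1_top (a point): Centre of the top face of the leftmost key. Height above the box's origin: 56 mm up, 52 mm latched, 48 mm pressed fully in, on a hard stop. It moves straight down on a spring: about 2 N starts it from up, 3.3 N from latched, 4.6 N (somewhat more while moving) holds it fully in.
- key_2_top (a point): Centre of the top face of the second key. Height above the box's origin: 56 mm up, 52 mm latched, 48 mm pressed fully in, on a hard stop. It moves straight down on a spring: about 2 N starts it from up, 3.3 N from latched, 4.6 N (somewhat more while moving) holds it fully in.
- key_3_top (a point): Centre of the top face of the third key. Height above the box's origin: 56 mm up, 52 mm latched, 48 mm pressed fully in, on a hard stop. It moves straight down on a spring: about 2 N starts it from up, 3.3 N from latched, 4.6 N (somewhat more while moving) holds it fully in.
- key_4_top (a point): Centre of the top face of the rightmost key. Height above the box's origin: 56 mm up, 52 mm latched, 48 mm pressed fully in, on a hard stop. It moves straight down on a spring: about 2 N starts it from up, 3.3 N from latched, 4.6 N (somewhat more while moving) holds it fully in.
- ring_tin: Round grey metal tin with a lid, 76 mm across, 32 mm high, loose, beside the box's left end; origin under its centre. Leave it alone.
- red_tweezers: Steel tweezers with red grips, 162 x 29 x 10 mm, loose, lying between the robot and the box; origin under its centre, x along its length. Leave it alone.
- wire_coil: Coil of solder wire, a silvery ring 55 mm across and 7 mm high, loose, between the robot and the box; origin under its centre. Leave it alone.

How it is judged:
By the outcome, as a careful person would: the job done as asked, in the order asked, and still so for the second after the job is handed in, with the robot touching nothing.
It also fails if it takes over 51 s, if anything falls off the work surface, if the arm or the gripper's body presses on something with over 40 N, if the wrist force passes 120 N, or if a joint passes its speed limit or range.

## Robot

A 7-joint arm with a two-finger parallel gripper is mounted at the origin on the work surface; the furniture and walls round the work are solid. World frame = base frame: x ahead of the robot, y to its left, z up, the work surface at z = 0. Lengths are in mm, angles in rad, forces in N, time in s.
With the tool pointing down it reaches from about 425 to 925 mm from the base axis. Payload 6.8 kg.
Tool frame: the origin (TCP) lies at the very end of the fingers, on their centre line; the grasp point (between the pads) lies 19 mm behind it; z points along the fingers, y is the direction in which the jaws open and shut (so a half turn about z gives the same grasp; the last joint's range is limited). The gripper opens to 85 mm and grips with 20 to 120 N. Pads are 22 mm wide; open, the fingers measure 114 mm over their backs; the gripper's body (76 mm by 85 mm) begins 54 mm behind the grasp point. The pads swing forward as they close: fully open they stand 13 mm farther back than shut.
Start: joints at [1.226, 0.477, 0.022, 1.555, -0.011, 1.109, -0.083], TCP at [158.358, -656.178, 231.308] pointing down, gripper open.
Joint ranges: [-2.96, 2.96], [-0.34, 2.1], [-1.41, 1.46], [0.24, 2.44], [-1.37, 4.51], [0.17, 1.92], [-2.96, 2.96]. Speed limits (rad/s): [2.39, 2.39, 3.14, 3.14, 3.14, 3.14, 3.14].

## Interface

Orientations are given as a rotation vector (axis times angle).
In Python, from rig import robot gives the robot as it stands.
- The arm moves only by the tool step_arm, never from a script. Its argument "commands" is a list of rows, each a list of 7 numbers: the turn, a rotation vector about the world's x, y, z in rad, then the shift along the world's x, y, z in cm, then the opening, from 0 (shut) to 1 (fully open). A call has 1 to 20 rows; each row shifts and turns the commanded pose from where the row before left it; what a row does not reach is not made up. A row lasts 1/10 s, in which the tool goes at most 50 mm and 8.59 degrees, less where a joint would pass 70% of its speed; a pose out of reach is approached as far as the arm can. A call is refused whole if a number of a shift passes 5 or a number of a turn 0.15, either way. A call with a gripper value outside its range is refused whole. The fingers move at their own pace and stop on an object; the grip force is fixed at half the most. Time passes only in rows, so rows that do not move let the fingers close. It gives the time, the measured TCP pose, the force and the opening at its end, in the units of the state.
- robot.observe(): the state, without advancing time (a new reading comes with each control period).
- robot.read_camera(name): name is "side" or "top"; returns a dict with "image" (400x640x3 uint8, blue, green, red), "range_z" (400x640 float32, mm along the optical axis (not along the pixel's ray), 0 where there is no reading), "mtx" (3x3 intrinsics, pixels), "pose" (4x4, takes a point from camera to world coordinates). Camera axes: x right, y up, looking along -z (the intrinsics and any distortion apply to the point x, -y, -z); pixel columns grow to the right and rows downward; lengths in mm; the calibration is good to about 2 mm. A picture is of the moment at which its call begins.
- robot.hand_in(): hands the job in, once; it reports no verdict.
Trained networks look in a picture, given as the dict that the camera call returned (one of the last four; its "shot" number tells which), for a name from the list of things; names that differ only in an ending like _2 or _b are one class to them, and where a whole thing is asked for, a point or a joint stands for the part that bears it (a point fixed in the world has none). Each returns a list of dicts, best first, with "score" (0 to 1); they miss things now and then, are a little off and sometimes report something else, mostly with a low value. They report only what shows in the picture. A call takes as long as a camera call.
- robot.spot_in(picture, target): "bbox" ([left, top, width, height] in pixels, round what is visible of it).
- robot.cut_out(picture, target): "mask" (400x640 bool, what is visible of it) and "bbox" ([left, top, width, height] in pixels, round what is visible of it).
The state is a dict: "time_s": time; "joint_positions": joint angles; "joint_vel": joint speeds; "joint_efforts": joint torques, N m; "tcp_pos": TCP position; "orientation": TCP orientation; "wrist_force": force on the tool from outside, world axes, zero at the start; "ft_torque": the same for the moment, N m; "grip_width": finger opening in mm.
Only numpy, scipy, OpenCV 4.12 (cv2) and the standard library are available. Lean on these libraries where they do the work, as an engineer would, in place of code of your own. Each camera call takes 0.05 s, during which the arm holds its last target.

## Working session

There is one attempt and no reset: what is moved stays moved. The work goes in short steps, Python scripts to look and compute and a tool call to move; the robot and the scene stay as the last step left them, time stands still between calls to the robot, and variables do not carry over. Pictures are saved under pics/ and viewed, and the job is handed in when it is done.

Besides the shell and the picture viewer there is one more tool, called as name(argument=value, ...) on one line, values as JSON. step_arm: Moves the arm, as the interface text tells. Its arguments: {"type":"object","properties":{"commands":{"type":"array","items":{"type":"array","items":{"type":"number"}}}},"required":["commands"]}

```bash
mkdir -p pics; ls; cat > h.py <<'E'
import numpy as np, cv2
from rig import robot
def world(p,u,v,z=None):
    K=np.array(p['mtx']);T=np.array(p['pose'])
    z=p['range_z'][int(v),int(u)] if z is None else z
    x=(u-K[0,2])/K[0,0]*z; y=(v-K[1,2])/K[1,1]*z
    return (T@np.array([x,-y,-z,1]))[:3]
def cloud(p):
    K=np.array(p['mtx']);T=np.array(p['pose']);z=p['range_z']
    v,u=np.mgrid[0:z.shape[0],0:z.shape[1]]
    P=np.stack([(u-K[0,2])/K[0,0]*z,-(v-K[1,2])/K[1,1]*z,-z,np.ones_like(z)],-1)
    return (P@T.T)[...,:3]
E
python3 - <<'E'
from h import *
for n in("side","top"):
    p=robot.read_camera(n); cv2.imwrite(f'pics/{n}0.png',p['image'])
    print(n,p['mtx'],np.round(p['pose'],3).tolist(),{k for k in p})
    np.savez(f'{n}0.npz',image=p['image'],range_z=p['range_z'],mtx=p['mtx'],pose=p['pose'])
    for t in("switch_box","key_1","ring_tin","red_tweezers","wire_coil"):
        for r in robot.spot_in(p,t): print(n,t,r)
print(robot.observe())
E
```

```text
pics
side [[493.64532416   0.         321.60245046]
 [  0.         493.64532416 198.16785394]
 [  0.           0.           1.        ]] [[0.85, 0.279, -0.446, 50.594], [-0.526, 0.471, -0.708, -264.577], [0.013, 0.837, 0.547, 519.338], [0.0, 0.0, 0.0, 1.0]] {'range_z', 'shot', 'image', 'pose', 'mtx'}
side switch_box {'bbox': [307.4, 185.9, 112.5, 98.2], 'score': 0.7}
side switch_box {'bbox': [341.9, 209.4, 15.9, 13.4], 'score': 0.63}
side key_1 {'bbox': [341.6, 192.6, 15.9, 15.3], 'score': 0.41}
side ring_tin {'bbox': [315.8, 165.0, 36.5, 28.2], 'score': 0.84}
side red_tweezers {'bbox': [273.4, 208.8, 17.7, 55.0], 'score': 0.97}
side wire_coil {'bbox': [297.4, 272.1, 30.7, 26.8], 'score': 0.76}
side wire_coil {'bbox': [357.5, 223.2, 5.0, 8.9], 'score': 0.57}
top [[477.94783955   0.         317.23383455]
 [  0.         477.94783955 197.22158107]
 [  0.           0.           1.        ]] [[-0.064, 0.973, -0.22, 263.727], [-0.998, -0.061, 0.02, 354.295], [0.006, 0.221, 0.975, 910.439], [0.0, 0.0, 0.0, 1.0]] {'range_z', 'shot', 'image', 'pose', 'mtx'}
top switch_box {'bbox': [300.3, 160
[... 550 characters left out ...]
me_s': 0.6, 'joint_positions': array([ 1.22595009,  0.47693574,  0.02238313,  1.55538773, -0.01150844,
        1.10930117, -0.083114  ]), 'joint_vel': array([ 0.0001861 , -0.00037789,  0.00119721, -0.00123297, -0.00120238,
       -0.00103877,  0.00095735]), 'joint_efforts': array([-1.69350089e-03, -5.95994997e+01,  1.60491049e+00, -2.81414223e+01,
        1.24013252e-02,  1.73568009e-03,  4.52414980e-06]), 'tcp_pos': array([ 158.34116494, -656.1916686 ,  231.35589005]), 'orientation': array([3.11952469e+00, 3.70964762e-01, 7.71848904e-05]), 'wrist_force': array([ 0.94111449, -0.01690311, -0.56747314]), 'ft_torque': array([0.04099988, 0.01712269, 0.03582845]), 'grip_width': 85.29644753540181}
```

View pictures.

View pics/side0.png

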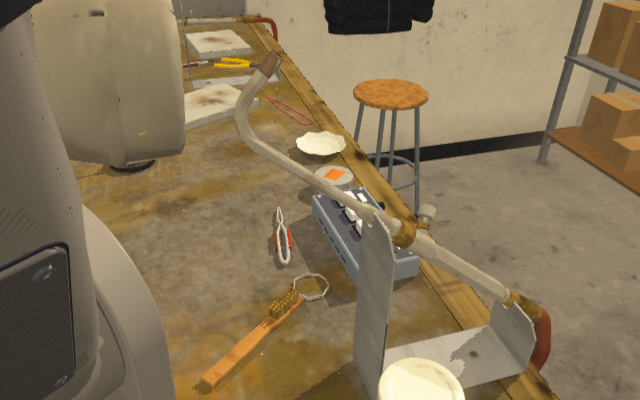

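View pics/top0.png

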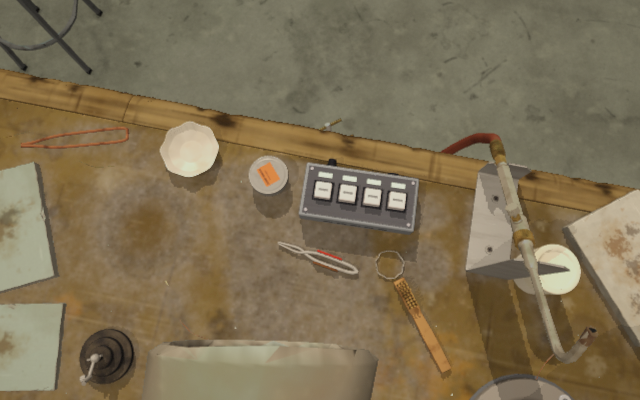

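```bash
cat > fit.py <<'E'
from h import *
for n in("side","top"):
    p=np.load(f'{n}0.npz'); W=cloud(p); g=p['image'].astype(int)
    u0,u1,v0,v1=(300,430,175,290) if n=="side" else (290,430,150,245)
    m=np.zeros(g.shape[:2],bool); m[v0:v1,u0:u1]=1
    z=W[...,2]
    top=m&(z>34)&(z<64)&(p['range_z']>0)
    k,l,s,c=cv2.connectedComponentsWithStats(top.astype(np.uint8))
    i=1+np.argmax(s[1:,4]); box=l==i
    pts=W[box][:,:2].astype(np.float32)
    print(n,'box',s[i],cv2.minAreaRect(pts), np.percentile(z[box],[5,50,95]))
    white=box&(g.min(-1)>150)
    k,l,s,c=cv2.connectedComponentsWithStats(white.astype(np.uint8))
    for i in range(1,k):
        if s[i,4]>30:
            q=W[l==i]; print(s[i],np.median(q,0).round(1),q.mean(0).round(1),cv2.minAreaRect(q[:,:2].astype(np.float32)))
    r=cv2.resize(p['image'][v0:v1,u0:u1],None,fx=5,fy=5,interpolation=cv2.INTER_CUBIC); cv2.imwrite(f'pics/{n}0z.png',r)
E
python3 fit.py
```

```text
side box [ 311  194   51   80 1779] ((432.6105041503906, 264.12371826171875), (212.55966186523438, 54.911582946777344), 77.87966918945312) [37.48703586 41.88662532 51.60301475]
[314 196  17  27  34] [423.2 323.6  40.8] [423.1 325.4  40.7] ((423.13238525390625, 325.15106201171875), (83.60820007324219, 2.362997055053711), 77.10863494873047)
[346 207  16  21  89] [448.  266.6  55.5] [447.6 262.2  53.5] ((450.94866943359375, 260.3009948730469), (59.41978454589844, 17.261871337890625), 77.22313690185547)
[331 224  21  32  41] [403.7 239.   41.3] [404.3 238.1  41.2] ((404.4962463378906, 239.41146850585938), (83.75321960449219, 2.2054145336151123), 78.27408599853516)
top box [ 299  163  121   70 6201] ((458.0338134765625, 257.1997375488281), (216.11932373046875, 107.16000366210938), 77.64947509765625) [38.11387635 41.63103568 55.70569707]
[318 172  15   6  69] [502.8 318.9  42. ] [502.7 318.6  41.7] ((502.32177734375, 318.6990966796875), (26.109256744384766, 10.39054012298584), 78.72618865966797)
[343 175  14   7  69] [492.9 272.5  41.3] [492.7 273.   41.4] ((492.53375244140625, 273.1838989
[... 346 characters left out ...]
44897461, 28.744657516479492), 76.7872085571289)
[391 182  15   7  68] [473.4 184.   41.9] [473.4 184.1  41.8] ((473.64849853515625, 183.7545623779297), (25.963232040405273, 9.604673385620117), 80.14186096191406)
[339 185  18  16 219] [461.6 280.6  55.2] [462.1 280.6  55.3] ((462.2269592285156, 280.4019775390625), (28.699756622314453, 28.769933700561523), 78.49242401123047)
[364 188  17  17 223] [451.9 235.5  55.4] [452.6 235.7  55.3] ((453.111328125, 235.3394317626953), (29.023435592651367, 28.632511138916016), 77.27059173583984)
[389 192  17  17 225] [442.8 191.3  55.4] [442.7 190.8  55.3] ((443.1931457519531, 190.54379272460938), (28.864662170410156, 28.83819580078125), 75.82245635986328)
```

```bash
cat > hm.py <<'E'
from h import *
H=np.full((60,80),-1.) # x rows -300..900 , y 800..-800, 20mm
for n in("side","top"):
    p=np.load(f'{n}0.npz'); W=cloud(p)[p['range_z']>0]
    i=((W[:,0]+300)//20).astype(int); j=((800-W[:,1])//20).astype(int)
    ok=(i>=0)&(i<60)&(j>=0)&(j<80)
    np.maximum.at(H,(i[ok],j[ok]),W[ok,2])
print('cols y',[800-20*j for j in range(0,80,5)])
for i in range(59,0,-1):
    print('%5d'%(-300+20*i),''.join('.' if h<0 else (' ' if h<15 else chr(ord('a')+min(25,int(h//30)))) for h in H[i]))
for u,v in((260,370),(520,392),(500,150),(512,200),(525,240),(535,290),(550,340),(590,335),(495,180),(495,260),(555,270),(190,150)):
    p=np.load('top0.npz'); print('top',u,v,world(p,u,v).round())
for u,v in((110,80),(130,165),(270,60),(240,120),(300,180),(400,235),(430,215),(375,240),(370,380),(450,265),(520,300),(420,380),(520,330),(40,300),(120,300)):
    p=np.load('side0.npz'); print('side',u,v,world(p,u,v).round(),p['range_z'][v,u])
E
python3 hm.py
```

```text
cols y [800, 700, 600, 500, 400, 300, 200, 100, 0, -100, -200, -300, -400, -500, -600, -700]
  880 ................................................................................
  860 ................................................................................
  840 ................................................................................
  820 ................................................................................
  800 ................................................................................
  780 ................................................................................
  760 ................................................................................
  740 ................................................................................
  720 ................................................................................
  700    .............................................................................
  680       ..........................................................................
  660            .................................
[... 4365 characters left out ...]
0 [480. -15.   6.]
top 495 260 [326.   6.   0.]
top 555 270 [291.   4. 216.]
top 190 150 [582. 583.  -1.]
side 110 80 [130. 296. 330.] 535.95465
side 130 165 [188. 695.  15.] 1017.0306
side 270 60 [212.  68. 403.] 371.17947
side 240 120 [187.  74. 357.] 389.7423
side 300 180 [473. 489.  -1.] 1007.1301
side 400 235 [329.  28. 218.] 496.46237
side 430 215 [382.  42. 215.] 530.9577
side 375 240 [299.  30. 222.] 482.03192
side 370 380 [293.  10.  34.] 568.45197
side 450 265 [395.  13. 160.] 546.54816
side 520 300 [515. -11.  65.] 635.2198
side 420 380 [307. -50.  92.] 500.48953
side 520 330 [485. -39.  53.] 609.4573
side 40 300 [  36. -126.  409.] 152.0852
side 120 300 [ 62. -39. 321.] 272.81567
```

step_arm(commands=[[0,0,0,0,0,4,0],[0,0,0,0,0,4,0],[0,0,0,0,0,4,0],[0,0,0.1,2.3,3.2,0,0],[0,0,0.1,2.3,3.2,0,0],[0,0,0.1,2.3,3.2,0,0],[0,0,0.1,2.3,3.2,0,0],[0,0,0.1,2.3,3.2,0,0],[0,0,0.1,2.3,3.2,0,0],[0,0,0.1,2.3,3.2,0,0]])

```text
time_s: 1.6
tcp_pos: [320.0, -430.8, 351.6]
orientation: [2.8, 1.424, -0.0]
wrist_force: [0.0, -1.5, 0.5]
grip_width: -0.1
```

step_arm(commands=[[0,0,0.1,2.3,3.2,0,0],[0,0,0.1,2.3,3.2,0,0],[0,0,0.1,2.3,3.2,0,0],[0,0,0.1,2.3,3.2,0,0],[0,0,0.02,2.3,3.2,0,0],[0,0,0,2.3,3.2,0,0],[0,0,0,2.3,3.2,0,0],[0,0,0,2.3,3.2,0,0],[0,0,0,2.3,3.2,0,0],[0,0,0,2.3,3.2,0,0]])

```text
time_s: 2.6
tcp_pos: [550.1, -111.0, 351.6]
orientation: [2.446, 1.971, 0.0]
wrist_force: [0.0, -0.8, 1.2]
grip_width: -0.1
```

```bash
python3 - <<'E'
from h import *
o=robot.observe()
for k in('time_s','joint_positions','tcp_pos','orientation','wrist_force'):print(k,np.round(o[k],3))
p=robot.read_camera("side"); cv2.imwrite('pics/side1.png',p['image'])
E
```

```text
time_s 2.6
joint_positions [ 0.522  0.24  -0.525  1.645  0.125  1.289 -0.239]
tcp_pos [ 550.086 -110.96   351.57 ]
orientation [2.446 1.971 0.   ]
wrist_force [ 0.042 -0.772  1.204]
```

View pics/side1.png

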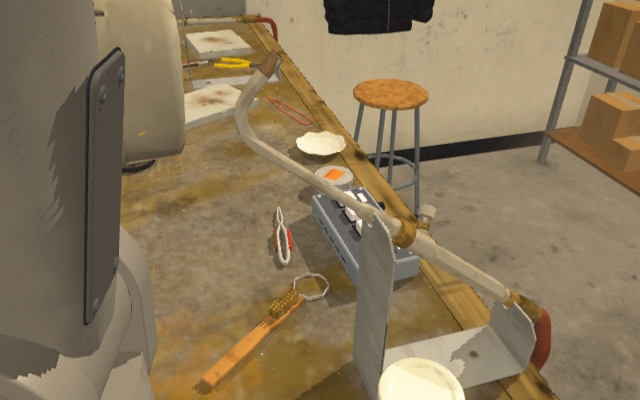

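step_arm(commands=[[0,0,0,0,4,0,0],[0,0,0,0,4,0,0],[0,0,0,0,4,0,0],[0,0,0,0,4,0,0],[0,0,0,0,4,0,0],[0,0,0,0,4,0,0],[0,0,0,-1.56,3.93,0,0],[0,0,0,-1.56,3.93,0,0],[0,0,0,-1.56,3.93,0,0],[0,0,0,-1.56,3.93,0,0],[0,0,0,-1.56,3.93,0,0],[0,0,0,0,0,-4,0],[0,0,0,0,0,-4,0],[0,0,0,0,0,-4,0],[0,0,0,0,0,-4,0],[0,0,0,0,0,-4,0]])

```text
time_s: 4.25
tcp_pos: [471.5, 323.9, 150.0]
orientation: [2.446, 1.971, 0.001]
wrist_force: [0.0, 1.1, -0.5]
grip_width: -0.2
```

```bash
python3 - <<'E'
from h import *
o=robot.observe()
for k in('time_s','joint_positions','tcp_pos','orientation','wrist_force'):print(k,np.round(o[k],3))
p=robot.read_camera("side"); cv2.imwrite('pics/side2.png',p['image'])
p=robot.read_camera("top"); cv2.imwrite('pics/top2.png',p['image'])
E
```

```text
time_s 4.25
joint_positions [-0.185  0.488 -0.682  1.847  0.376  0.938 -1.251]
tcp_pos [471.545 323.949 149.996]
orientation [2.446e+00 1.971e+00 1.000e-03]
wrist_force [ 0.038  1.119 -0.468]
```

View pics/side2.png

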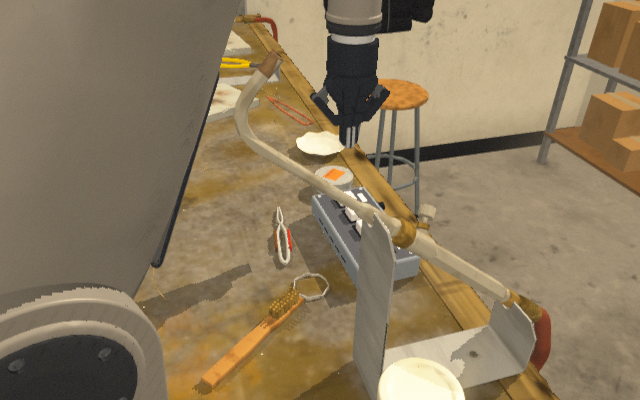

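View pics/top2.png

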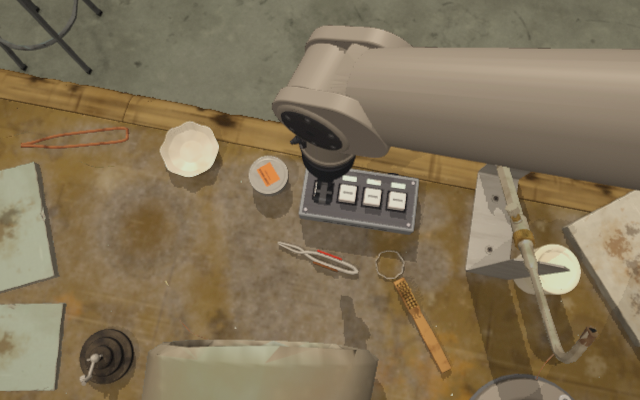

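```bash
python3 - <<'E'
from h import *
p=robot.read_camera("top")
for u,v in((320,100),(345,155),(400,110),(400,150),(500,110),(500,155),(600,110),(600,175),(635,100),(325,190)): print(u,v,world(p,u,v).round())
E
```

```text
320 100 [434. 339. 530.]
345 155 [435. 307. 369.]
400 110 [408. 278. 563.]
400 150 [556. 164.  -1.]
500 110 [382. 223. 614.]
500 155 [358. 218. 591.]
600 110 [364. 182. 652.]
600 175 [331. 172. 624.]
635 100 [364. 169. 664.]
325 190 [423. 329. 247.]
```

step_arm(commands=[[0,0,0,0.05,0.16,-3,0],[0,0,0,0,0,-3,0],[0,0,0,0,0,-2.2,0],[0,0,0,0,0,-0.6,0],[0,0,0,0,0,0,0]])

```text
time_s: 4.9
tcp_pos: [472.7, 326.6, 64.7]
orientation: [2.446, 1.971, 0.003]
wrist_force: [0.1, -0.3, -0.1]
grip_width: 0.1
```

step_arm(commands=[[0,0,0,-0.06,-0.1,0,0],[0,0,0,0,0,0,0],[0,0,0,0,0,0,0]])

```text
time_s: 5.2
tcp_pos: [471.9, 325.3, 64.6]
orientation: [2.446, 1.971, 0.003]
wrist_force: [0.5, -0.2, -0.4]
grip_width: 0.1
```

step_arm(commands=[[0,0,0,0,0,-0.3,0],[0,0,0,0,0,-0.3,0],[0,0,0,0,0,0,0],[0,0,0,0,0,0,0]])

```text
time_s: 5.6
tcp_pos: [471.1, 324.8, 57.1]
orientation: [-2.446, -1.971, 0.001]
wrist_force: [0.0, -0.1, -0.2]
grip_width: -0.2
```

step_arm(commands=[[0,0,0,0,0,0,0],[0,0,0,0,0,0,0]])

```text
time_s: 5.8
tcp_pos: [471.3, 325.0, 57.3]
orientation: [-2.446, -1.971, -0.0]
wrist_force: [0.1, 0.4, 0.0]
grip_width: 0.5
```

step_arm(commands=[[0,0,0,0,0,-0.15,0],[0,0,0,0,0,0,0],[0,0,0,0,0,0,0]])

```text
time_s: 6.1
tcp_pos: [471.2, 324.9, 55.7]
orientation: [-2.446, -1.971, 0.0]
wrist_force: [0.3, -0.0, -0.0]
grip_width: 0.1
```

step_arm(commands=[[0,0,0,0,0,-0.15,0],[0,0,0,0,0,0,0],[0,0,0,0,0,0,0]])

```text
time_s: 6.4
tcp_pos: [471.2, 324.9, 54.2]
orientation: [2.446, 1.972, -0.0]
wrist_force: [0.7, -0.3, 0.3]
grip_width: 0.3
```

step_arm(commands=[[0,0,0,0,0,-0.1,0],[0,0,0,0,0,0,0],[0,0,0,0,0,0,0]])

```text
time_s: 6.7
tcp_pos: [471.3, 324.9, 53.3]
orientation: [-2.446, -1.971, -0.0]
wrist_force: [0.8, -0.9, -0.2]
grip_width: 0.2
```

step_arm(commands=[[0,0,0,0,0,-0.1,0],[0,0,0,0,0,0,0],[0,0,0,0,0,0,0]])

```text
time_s: 7.0
tcp_pos: [471.3, 325.0, 52.4]
orientation: [2.446, 1.972, 0.0]
wrist_force: [-0.4, -0.3, 1.5]
grip_width: -0.1
```

step_arm(commands=[[0,0,0,0,0,-0.05,0],[0,0,0,0,0,0,0],[0,0,0,0,0,0,0]])

```text
time_s: 7.3
tcp_pos: [471.4, 325.0, 52.0]
orientation: [2.446, 1.971, 0.0]
wrist_force: [-0.8, -0.5, 3.8]
grip_width: -0.0
```

step_arm(commands=[[0,0,0,0,0,1.0,0],[0,0,0,0,0,0.5,0],[0,0,0,-0.46,-2.22,0,0],[0,0,0,-0.46,-2.22,0,0],[0,0,0,0,0,0,0],[0,0,0,0,0,-0.5,0],[0,0,0,0,0,-0.4,0],[0,0,0,0,0,0,0],[0,0,0,0,0,0,0]])

```text
time_s: 8.2
tcp_pos: [461.8, 281.3, 57.6]
orientation: [-2.445, -1.972, 0.0]
wrist_force: [0.0, -0.6, -0.8]
grip_width: 0.3
```

step_arm(commands=[[0,0,0,0,0,-0.15,0],[0,0,0,0,0,0,0],[0,0,0,0,0,0,0]])

```text
time_s: 8.5
tcp_pos: [462.1, 280.7, 56.4]
orientation: [-2.446, -1.972, -0.0]
wrist_force: [0.1, 1.1, 0.6]
grip_width: -0.3
```

step_arm(commands=[[0,0,0,0,0,-0.1,0],[0,0,0,0,0,0,0],[0,0,0,0,0,0,0]])

```text
time_s: 8.8
tcp_pos: [462.1, 280.7, 55.4]
orientation: [-2.446, -1.971, -0.0]
wrist_force: [-0.6, 0.9, 1.8]
grip_width: 0.1
```

step_arm(commands=[[0,0,0,0,0,-0.1,0],[0,0,0,0,0,0,0],[0,0,0,0,0,0,0]])

```text
time_s: 9.1
tcp_pos: [462.1, 280.7, 54.4]
orientation: [-2.446, -1.971, -0.001]
wrist_force: [-0.9, 0.3, 2.1]
grip_width: 0.1
```

step_arm(commands=[[0,0,0,0,0,1.0,0],[0,0,0,0,0,0.5,0],[0,0,0,-0.48,-2.25,0,0],[0,0,0,-0.48,-2.25,0,0],[0,0,0,0,0,0,0],[0,0,0,0,0,-0.7,0],[0,0,0,0,0,-0.4,0],[0,0,0,0,0,0,0],[0,0,0,0,0,0,0],[0,0,0,0,0,0,0]])

```text
time_s: 10.1
tcp_pos: [452.5, 236.1, 58.3]
orientation: [-2.445, -1.972, -0.0]
wrist_force: [-0.6, -0.4, 0.4]
grip_width: 0.1
```

step_arm(commands=[[0,0,0,0,0,-0.15,0],[0,0,0,0,0,-0.1,0],[0,0,0,0,0,0,0],[0,0,0,0,0,0,0]])

```text
time_s: 10.5
tcp_pos: [452.5, 235.8, 56.0]
orientation: [-2.446, -1.972, -0.001]
wrist_force: [-0.4, 1.1, 1.5]
grip_width: -0.1
```

step_arm(commands=[[0,0,0,0,0,-0.15,0],[0,0,0,0,0,0,0],[0,0,0,0,0,0,0]])

```text
time_s: 10.8
tcp_pos: [452.6, 235.7, 54.4]
orientation: [-2.446, -1.971, -0.001]
wrist_force: [0.9, 1.0, 3.2]
grip_width: -0.1
```

step_arm(commands=[[0,0,0,0,0,1.0,0],[0,0,0,0,0,0.5,0],[0,0,0,-0.48,-2.25,0,0],[0,0,0,-0.48,-2.25,0,0],[0,0,0,0,0,0,0],[0,0,0,0,0,-0.7,0],[0,0,0,0,0,-0.4,0],[0,0,0,0,0,0,0],[0,0,0,0,0,0,0],[0,0,0,0,0,0,0]])

```text
time_s: 11.8
tcp_pos: [442.9, 191.1, 58.3]
orientation: [-2.445, -1.972, -0.0]
wrist_force: [0.3, 0.6, -1.2]
grip_width: 0.2
```

step_arm(commands=[[0,0,0,0,0,-0.15,0],[0,0,0,0,0,-0.1,0],[0,0,0,0,0,0,0],[0,0,0,0,0,0,0]])

```text
time_s: 12.2
tcp_pos: [443.0, 190.8, 55.9]
orientation: [-2.446, -1.972, -0.001]
wrist_force: [-0.2, 0.6, 1.3]
grip_width: 0.2
```

step_arm(commands=[[0,0,0,0,0,-0.15,0],[0,0,0,0,0,0,0],[0,0,0,0,0,0,0]])

```text
time_s: 12.5
tcp_pos: [443.0, 190.7, 54.4]
orientation: [-2.446, -1.971, -0.001]
wrist_force: [-0.4, 0.6, 1.9]
grip_width: -0.1
```

step_arm(commands=[[0,0,0,0,0,1.0,0],[0,0,0,0,0,1.5,0],[0,0,0,0.48,2.25,0,0],[0,0,0,0.48,2.25,0,0],[0,0,0,0.48,2.25,0,0],[0,0,0,0.48,2.25,0,0],[0,0,0,0.48,2.25,0,0],[0,0,0,0.48,2.25,0,0],[0,0,0,0,0,0,0],[0,0,0,0,0,0,0],[0,0,0,0,0,-1.2,0],[0,0,0,0,0,-0.8,0],[0,0,0,0,0,0,0],[0,0,0,0,0,0,0],[0,0,0,0,0,0,0]])

```text
time_s: 14.0
tcp_pos: [471.7, 325.5, 59.4]
orientation: [-2.446, -1.971, -0.0]
wrist_force: [0.3, 0.5, -0.1]
grip_width: 0.1
```

step_arm(commands=[[0,0,0,0,0,-0.4,0],[0,0,0,0,0,-0.4,0],[0,0,0,0,0,-0.2,0],[0,0,0,0,0,-0.1,0],[0,0,0,0,0,0,0],[0,0,0,0,0,0,0]])

```text
time_s: 14.6
tcp_pos: [471.9, 325.8, 48.6]
orientation: [2.446, 1.972, 0.001]
wrist_force: [0.6, -0.1, 4.4]
grip_width: -0.2
```

step_arm(commands=[[0,0,0,0,0,-0.08,0],[0,0,0,0,0,0,0],[0,0,0,0,0,0,0]])

```text
time_s: 14.9
tcp_pos: [471.9, 325.7, 48.1]
orientation: [2.446, 1.971, 0.001]
wrist_force: [-0.3, -1.4, 7.9]
grip_width: 0.0
```

step_arm(commands=[[0,0,0,0,0,0.5,0],[0,0,0,0,0,1,0],[0,0,0,0,0,4,0],[0,0,0,0,0,4,0],[0,0,0,0,0,4,0],[0,0,0,0,0,4,0],[0,0,0,0,0,4,0],[0,0,0,1.5,-4,2,0],[0,0,0,1.5,-4,0,0],[0,0,0,1.5,-4,0,0],[0,0,0,1.5,-4,0,0],[0,0,0,1.5,-4,0,0],[0,0,0,0,-4,0,0],[0,0,0,0,-4,0,0],[0,0,0,0,-4,0,0],[0,0,0,0,-4,0,0],[0,0,0,0,-4,0,0],[0,0,0,0,-4,0,0],[0,0,0,0,0,0,0],[0,0,0,0,0,0,0]])

```text
time_s: 16.9
tcp_pos: [546.0, -115.2, 282.4]
orientation: [-2.447, -1.968, 0.001]
wrist_force: [1.0, 0.7, 0.5]
grip_width: 0.1
```

```bash
python3 - <<'E'
from h import *
n="top"
p=robot.read_camera(n); cv2.imwrite('pics/top3.png',p['image'])
np.savez(f'{n}0.npz',image=p['image'],range_z=p['range_z'],mtx=p['mtx'],pose=p['pose'])
print(robot.observe()['time_s'])
E
python3 fit.py | grep -A20 '^top'
```

```text
16.95
top box [ 299  163  120   70 6211] ((458.08795166015625, 257.13092041015625), (216.21434020996094, 107.18573760986328), 77.75968933105469) [38.13274502 41.6013342  56.0523229 ]
[318 172  15   6  70] [502.7 318.8  41.8] [502.6 318.4  41.8] ((502.6328125, 318.47650146484375), (26.285358428955078, 10.12555980682373), 77.02558898925781)
[343 175  14   7  69] [492.8 272.6  41.7] [492.6 273.1  41.8] ((492.9127197265625, 273.1220703125), (25.44399070739746, 9.79899787902832), 78.0861587524414)
[367 179  14   6  70] [483.  229.3  42.1] [483.2 229.   41.9] ((483.0119323730469, 228.79478454589844), (25.001649856567383, 10.3789644241333), 77.7935562133789)
[315 181  17  17 218] [472.1 325.2  55.3] [472.1 325.2  55.3] ((472.1182861328125, 325.1339416503906), (28.55899429321289, 29.348976135253906), 78.99085998535156)
[391 182  15   7  70] [473.5 183.9  42. ] [473.3 184.1  42. ] ((473.18170166015625, 183.64706420898438), (26.317869186401367, 9.912381172180176), 79.01512145996094)
[339 185  18  16 222] [461.8 280.5  55.1] [462.2 280.7  55.1] ((462.4751281738281, 280.52496337890625), (28.581331253051758, 27.986268997192383), 77.68602752685547)
[364 188  17  17 220] [451.7 235.3  55.2] [452.6 235.6  55.2] ((452.712158203125, 235.47186279296875), (28.926624298095703, 29.137170791625977), 77.22335815429688)
[389 192  17  17 224] [442.7 190.8  55.2] [442.8 190.8  55.3] ((443.07586669921875, 190.71807861328125), (27.994260787963867, 28.25538444519043), 77.6905517578125)
```

View pics/top3.png

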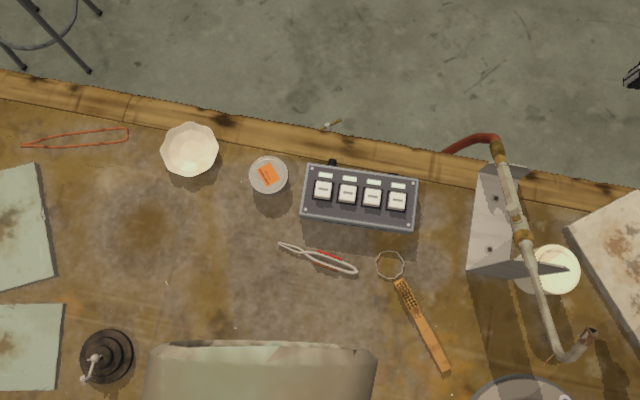

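The top view shows all four keys, at pixels (323,190) to (398,200), standing at the same height of 55.1–55.3 mm. The tin (269,175), tweezers (318,258) and coil (390,265) are where they were at the start. The gripper is well clear of everything.

```bash
python3 -c "
from rig import robot
print(robot.hand_in())"
```

```text
the job is handed in; nothing more can be done
None
```

The latched key was key 1, the leftmost. It has been released and all four keys now stand at full height; the job is handed in at about 17 s of the 51 s allowed.

- **Tapping, left to right:** Key 1 gave no resistance until about 52 mm, then 3.8 N, so it was latched. Keys 2, 3 and 4 all met the finger at about 56 mm and gave 2.1, 3.2 and 1.9 N when pushed about 1.6 mm, so they were up. No key was pushed more than about 4 mm below its up position.
- **Pressing key 1:** I pressed it to its stop, where the finger read 48.1 mm and 7.9 N, and let go.
- **Last check:** The top camera's depth reads 55.3, 55.1, 55.2 and 55.3 mm for keys 1 to 4. Key 1 read 51.5 mm before. The camera reads about 0.5–1 mm low on the up keys (56 mm nominal).
- **Loose items:** By eye, the tin, tweezers and coil look unmoved in the top picture. I did not measure their positions.
- **Disagreements:** None of the checks failed or disagreed. The force readings carried about 1 N of noise.

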